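# Set the homogeniser speed thumbwheel to 6

## Robot

A 7-joint arm with a two-finger parallel gripper is mounted at the origin on the work surface. World frame = base frame: x ahead of the robot, y to its left, z up, the work surface at z = 0. Lengths are in m, angles in rad, forces in N, time in s.
With the tool pointing down it reaches from about 0.4 to 0.85 m from the base axis. Payload 4.4 kg.
Tool frame: the origin (TCP) lies between the finger pads; the fingertips stand 22 mm ahead of it and the grasp point (between the pads) lies 3 mm ahead of it; z points along the fingers, x is the direction in which the jaws open and shut, and the axes are right-handed (so a half turn about z gives the same grasp; the last joint's range is limited). The gripper opens to 94 mm and grips with 3 to 60 N. Pads are 16 mm wide; open, the fingers measure 119 mm over their backs; the gripper's body (75 mm by 177 mm) begins 78 mm behind the grasp point.
Start: joints at [1.167, 0.628, 0.038, 1.517, -0.027, 0.996, -0.02], TCP at [0.215, -0.613, 0.193] pointing down, gripper open.
Joint ranges: [-3.06, 3.06], [-0.37, 2.12], [-1.25, 1.32], [0.18, 2.47], [-1.1, 4.24], [0.23, 1.98], [-2.94, 2.94]. Speed limits (rad/s): [2.57, 2.57, 3.14, 3.14, 3.14, 3.14, 3.14].

## Interface

Orientations are given as [roll, pitch, yaw] about the fixed x, y, z axes, in that order (R = Rz(yaw) Ry(pitch) Rx(roll)).
In Python, from workcell import observe, capture, calibration, sign_off, boxes_of, place_of gives the robot as it stands. The module is installed in compiled form; this text tells all that it offers.
- The arm moves only by the tool arm_command, never from a script. Its argument "plan" is one flat list of numbers, 4 for each row, row after row: the shift along the tool's x, y, z in m, then the turn about the tool's z in degrees. A call has 1 to 10 rows; each row shifts and turns the pose as measured when the row begins, along the tool's axes as they then stand; what a row does not reach is not made up. A row lasts 1/8 s, in which the tool goes at most 62.5 mm and 10.7 degrees, less where a joint would pass 70% of its speed; a pose out of reach is approached as far as the arm can. A call with a gripper value outside its range is refused whole. "hand" is the closure in counts, from 0 (fully open) to 255 (shut), set as the call begins (left out, the last holds). The fingers move at their own pace and stop on an object; "newtons" is the grip in N (left out, the last holds). Time passes only in rows, so rows that do not move let the fingers close. It gives the time, the measured TCP pose, the force and the opening at its end, in the units of the state.
- observe(): the state, without advancing time (a new reading comes with each control period).
- capture(name): name is "scene" or "top" or "wrist"; returns the picture (384x512x3 uint8, red, green, blue); there is no depth.
- calibration(name): a dict with "fx", "fy", "cx", "cy" (pixels), "D" ([k1, k2, p1, p2, k3] as OpenCV has them; the pictures are not rectified), "R" (3x3) and "t" (3): a world point X has camera coordinates R X + t; the wrist camera has in their place "T_tool_cam" (4x4, takes a point from camera to tool coordinates, whose origin is the TCP and whose axes are the tool frame's). Camera axes: x right, y down, z forward; pixel columns grow to the right and rows downward; lengths in m; the calibration is good to about 2 mm. A picture is of the moment at which its call begins: read the wrist's pose just before it. calibration takes no time and is no camera call.
- sign_off(): hands the job in, once; it reports no verdict.
Trained networks look in the newest picture that a camera, given by its name, has taken for a name from the list of things; names that differ only in an ending like _2 or _b are one class to them, and where a whole thing is asked for, a point or a joint stands for the part that bears it (a point fixed in the world has none). Each returns a list of dicts, best first, with "score" (0 to 1); they miss things now and then, are a little off and sometimes report something else, mostly with a low value. They report only what shows in the picture. A call takes as long as a camera call.
- boxes_of(camera, query): "extent" ([left, top, right, bottom] in pixels, round what is visible of it).
- place_of(camera, query): "at" ([column, row] in pixels: a listed point, or the origin of a listed thing).
The state is a dict: "time": time; "joints": joint angles; "dq": joint speeds; "tau": joint torques, N m; "position": TCP position; "tool_rot": TCP orientation; "force": force on the tool from outside, world axes, zero at the start; "torque": the same for the moment, N m; "opening": finger opening in m.
Only numpy, scipy, OpenCV 4.12 (cv2) and the standard library are available. Lean on these libraries where they do the work, as an engineer would, in place of code of your own. Each camera call takes 0.05 s, during which the arm holds its last target.

## Task

Roll the knurled black thumbwheel on the blue speed controller by its edge until the digit 6 stands in the middle of its window, then let go of it. Do not touch the yellow timer unit, which has a wheel just like it, and leave the little amber sample jar standing where it is.

Things in the scene. Friction and masses are not known exactly. Their poses are not given: they have to be found in the camera images.
- speed_top (a point): Top of the rim of the blue unit's thumbwheel, mid-width, 93 mm up; fixed to the housing. x: away from its front (which is towards the robot, within 20 deg), y left along the axle, z up. Wheel: black, ribbed, 76 mm across, 26 wide, axle 38 mm below; its top 31 mm stand out of the 150 x 120 x 62 mm box. 8 mm beyond its +y face: a 26 mm wide grey hood with the window, 6 mm lower than the wheel.
- speed_wheel (a joint): Blue unit wheel angle, rad. Digit n is mid-window at n x 0.6283, so 6 at 3.770; starts between 3.4 and 4.7 digits. Rolling its top away from the front (+x of speed_top) raises it. No clicks; friction (1.6 N at rim) holds it where left. A shut fingertip pressed on the rim with 5 to 15 N and moved level over the top rolls it (no slip). Digits white, 13 mm, face up in the 20 mm window, upright seen from the front.
- timer: Look-alike to leave alone: a yellow box, 150 x 120 x 62 mm, with the same black thumbwheel (top 93 mm above the bench) and window, bolted down. Origin at the centre of its underside, x away from its front, z up. The blue and the yellow unit stand side by side, either one on the left.
- sample_jar: Small amber glass jar with a white cap, 56 mm in diameter, 75 mm tall, standing loose behind the two units. Origin at the centre of its underside, z up.

How it is judged:
By the outcome, as a careful person would: the job done as asked, in the order asked, and still so for the second after the job is handed in, with the robot touching nothing.
It also fails if it takes over 35 s, if anything falls off the work surface, if the arm or the gripper's body presses on something with over 40 N, if the wrist force passes 120 N, or if a joint passes its speed limit or range.

## Working session

There is one attempt and no reset: what is moved stays moved. The work goes in short steps, Python scripts to look and compute and a tool call to move; the robot and the scene stay as the last step left them, time stands still between calls to the robot, and variables do not carry over. Pictures are saved under pics/ and viewed, and the job is handed in when it is done.

Besides the shell and the picture viewer there is one more tool, called after "Request:" by a JSON object that holds its "fn" and its "kwargs". arm_command: Moves the arm, as the interface text tells. Its arguments: {"type":"object","properties":{"plan":{"type":"array","items":{"type":"number"}},"hand":{"type":"number"},"newtons":{"type":"number"}},"required":["plan"]}

```bash
mkdir -p pics
python3 - <<'E'
from workcell import *
import cv2
s=observe();print(s)
for n in ("scene","top","wrist"):
    im=capture(n);cv2.imwrite(f"pics/{n}0.png",im[...,::-1])
    c=calibration(n);print(n,{k:(v.tolist() if hasattr(v,'tolist') else v) for k,v in c.items()})
    if n!="wrist":
        for q in("speed_top","timer","sample_jar"):print(q,place_of(n,q)[:2],boxes_of(n,q)[:2])
E
```

```text
{'time': 0.0, 'joints': array([ 1.16719054,  0.62933657,  0.03845258,  1.51832959, -0.02695082,
        0.99630403, -0.01999522]), 'dq': array([ 9.31755219e-04,  1.48709968e-03, -3.52486443e-05, -1.09294892e-03,
       -1.13407439e-04,  4.17361048e-04, -4.04950904e-04]), 'tau': array([ 1.08715882e-03, -5.49733543e+01,  1.14428971e+00, -1.86635739e+01,
       -5.21111162e-02,  2.37086340e-02,  1.46602611e-04]), 'position': array([ 0.21520361, -0.61262461,  0.19187284]), 'tool_rot': array([ 3.14152189e+00,  1.85818537e-03, -1.23296679e+00]), 'force': array([-0.47800716,  0.35888424,  0.1298202 ]), 'torque': array([ 0.03928355,  0.01028358, -0.04273877]), 'opening': 0.0939653130954201}
scene {'fx': 407.96118598310994, 'fy': 407.96118598310994, 'cx': 253.83883062382858, 'cy': 187.982619841307, 'D': [-0.07916455081798673, 0.0, 0.0, 0.0, 0.0], 'R': [[0.2848747145861203, 0.9585354782663174, -0.007492255617549524], [0.7301214946331638, -0.222041768135362, -0.6462352948253114], [-0.6211030510825973, 0.17862583829917897, -0.7631014413744769]], 't': [-0.17614314590684482, -0.44108846410217456, 
[... 851 characters left out ...]
 266.8], 'score': 0.6}]
timer [{'at': [323.6, 267.3], 'score': 0.69}] [{'extent': [289.3, 219.8, 360.6, 305.8], 'score': 0.7}]
sample_jar [{'at': [265.6, 142.8], 'score': 0.61}] [{'extent': [257.9, 120.2, 282.1, 153.3], 'score': 0.88}]
wrist {'fx': 315.2371203451354, 'fy': 315.2371203451354, 'cx': 252.15956282008335, 'cy': 186.39111883580807, 'D': [0.023883940989768024, 0.0, 0.0, 0.0, 0.0], 'T_tool_cam': [[0.9999996875039856, -0.00041859157829571487, -0.0006706511900335852, -0.000673488781824827], [0.0005943690138517339, 0.9574282198897422, 0.2886708341419896, -0.08621585813774846], [0.0005212651949693652, -0.2886711425477914, 0.9574281694951047, -0.19158258339184267], [0.0, 0.0, 0.0, 1.0]]}
```

View pics/scene0.png

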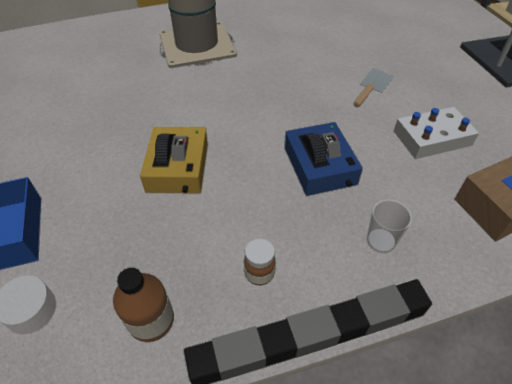

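View pics/top0.png

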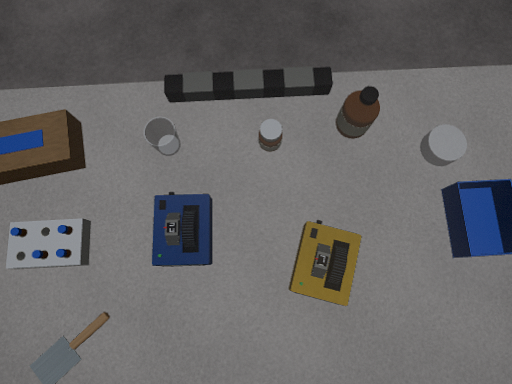

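```bash
cat > h.py <<'E'
import numpy as np,cv2
from workcell import *
from scipy.spatial.transform import Rotation as Ro
def ray(n,uv,s=None):
    c=calibration(n);K=np.array([[c['fx'],0,c['cx']],[0,c['fy'],c['cy']],[0,0,1]])
    p=cv2.undistortPoints(np.array([[uv]],float),K,np.array(c['D']))[0,0]
    d=np.array([p[0],p[1],1.])
    if n=='wrist':
        T=np.array(c['T_tool_cam']);R=Ro.from_euler('xyz',s['tool_rot']).as_matrix()
        return s['position']+R@T[:3,3], R@T[:3,:3]@d
    R=np.array(c['R']);t=np.array(c['t']);return -R.T@t,R.T@d
def at(n,uv,z,s=None):
    o,d=ray(n,uv,s);return o+d*(z-o[2])/d[2]
def pix(n,X,s=None):
    c=calibration(n);K=np.array([[c['fx'],0,c['cx']],[0,c['fy'],c['cy']],[0,0,1]])
    if n=='wrist':
        T=np.array(c['T_tool_cam']);R=Ro.from_euler('xyz',s['tool_rot']).as_matrix()
        RR=(R@T[:3,:3]).T;tt=-RR@(s['position']+R@T[:3,3])
    else: RR=np.array(c['R']);tt=np.array(c['t'])
    return cv2.projectPoints(np.atleast_2d(X).astype(float),cv2.Rodrigues(RR)[0],tt,K,np.array(c['D']))[0][:,0]
E
python3 - <<'E'
from h import *
np.set_printoptions(precision=4,suppress=True)
print(at('scene',(316.6,139.6),.093),at('top',(186.1,227.5),.093))
print(at('scene',(181.3,172),0),at('top',(323.6,267.3),0))
print(at('scene',(260.3,274.3),0),at('top',(265.6,142.8),0))
for n in("scene","top"):
    im=cv2.imread(f"pics/{n}0.png")
    a=im[110:210,260:380] if n=="scene" else im[180:280,130:250]
    cv2.imwrite(f"pics/{n}0c.png",cv2.resize(a,None,fx=5,fy=5,interpolation=2))
E
```

```text
[0.5944 0.1413 0.093 ] [0.5884 0.1415 0.093 ]
[ 0.5142 -0.1365  0.    ] [ 0.4943 -0.1453  0.    ]
[ 0.805  -0.0433  0.    ] [ 0.7952 -0.0338  0.    ]
```

The scene shows the blue unit at about (322,157) and the yellow at (175,158). The top view shows blue at (182,230), yellow at (326,263) and the jar at (270,135). I'll zoom in on the blue one.

View pics/scene0c.png

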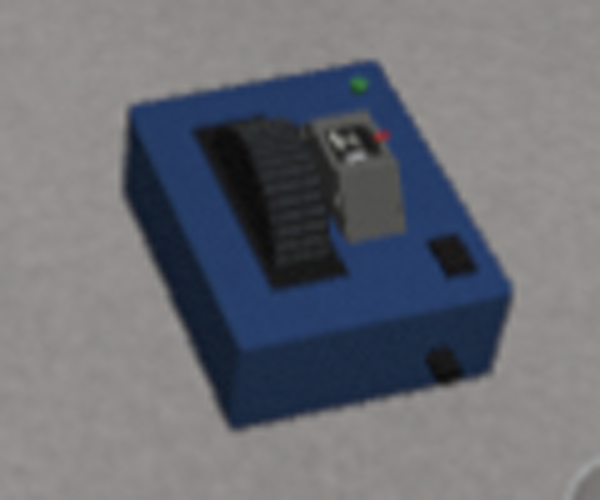

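View pics/top0c.png

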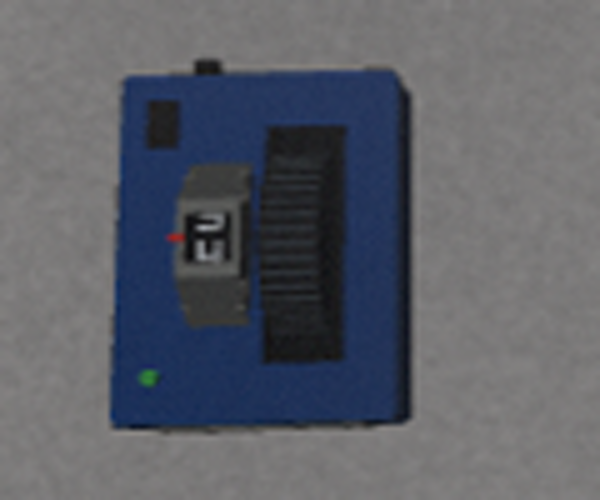

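Run:
```python
from h import *
np.set_printoptions(precision=4,suppress=True)
f=lambda n,p,z:at(n,(p[0]/5+(260 if n=='scene' else 130)-.4,p[1]/5+(110 if n=='scene' else 180)-.4),z)
for n,ps in(('top',[(125,75),(393,70),(405,422),(112,425)]),('scene',[(512,293),(240,350),(130,107),(378,62)])):
    P=[f(n,p,.062)[:2] for p in ps];P=np.array(P);print(n,P,P.mean(0))
    for i in range(4):
        d=P[(i+1)%4]-P[i];print(np.linalg.norm(d),np.degrees(np.arctan2(d[1],d[0])))
P=[f('top',p,.062)[:2] for p in[(267,127),(345,127),(343,360),(262,362)]];print(np.array(P),np.mean(P,0))
print(f('top',(208,238),.087),pix('scene',[0,0,.2]),pix('top',[.2,-.6,.1]))
```

```text
top [[0.6674 0.2147]
 [0.6631 0.0993]
 [0.5141 0.0981]
 [0.5195 0.219 ]] [0.5911 0.1578]
0.11551756862845014 -92.12735585911369
0.14903437229425415 -179.5602881685709
0.12102066852962941 87.42911695937667
0.14795267084930963 -1.6720927066997937
scene [[0.6691 0.2132]
 [0.6658 0.0965]
 [0.5191 0.1026]
 [0.5229 0.2194]] [0.5942 0.1579]
0.11674664455537688 -91.63404029604017
0.14680512747488247 177.6375173707847
0.11686375030101948 88.17318650956746
0.14641349951388125 -2.4100030911881074
[[0.6412 0.1537]
 [0.6393 0.1204]
 [0.5408 0.1232]
 [0.5419 0.1568]] [0.5908 0.1385]
[0.5915 0.173  0.087 ] [[189.0019 -20.1826]] [[594.5544 414.4664]]
```

Request:
{"fn": "arm_command", "kwargs": {"plan": [0, 0, -0.05, 10, 0.03, -0.05, -0.02, 10, 0.03, -0.055, 0, 10, 0.03, -0.055, 0, 10, 0.02, -0.06, 0, 10, 0, -0.06, 0, 10, 0, -0.06, 0, 0], "hand": 255, "newtons": 20}}

```text
time: 1.62
position: [0.4321, -0.7495, 0.275]
tool_rot: [3.123, 0.022, -2.252]
force: [-2.0, -0.2, -1.0]
opening: 0.0274
```

I turned the tool the wrong way. I'll correct that during the transfer.

Run:
```python
import numpy as np
p=np.array([.432,-.75]);T=np.array([.592,.14]);y=-2.252
for i in range(17):
    d=T-p;L=np.linalg.norm(d);d*=min(1,.054/L)
    print(round(d@[np.cos(y),np.sin(y)],3),round(d@[np.sin(y),-np.cos(y)],3),end=', ')
    p=p+d;y=min(-.033,y+np.radians(9.5) )
print(p,y)
```

```text
-0.047 0.026, -0.051 0.018, -0.053 0.009, -0.054 0.0, -0.053 -0.009, -0.051 -0.017, -0.048 -0.025, -0.043 -0.033, -0.037 -0.04, -0.03 -0.045, -0.022 -0.049, -0.013 -0.052, -0.005 -0.054, 0.004 -0.054, 0.008 -0.053, 0.008 -0.053, 0.006 -0.04, [0.592 0.14 ] -0.033
```

Request:
{"fn": "arm_command", "kwargs": {"plan": [-0.047, 0.026, 0, -9.5, -0.051, 0.018, 0, -9.5, -0.053, 0.009, 0, -9.5, -0.054, 0, 0, -9.5, -0.053, -0.009, 0, -9.5, -0.051, -0.017, 0, -9.5, -0.048, -0.025, 0, -9.5, -0.043, -0.033, 0, -9.5, -0.037, -0.04, 0, -9.5, -0.03, -0.045, 0, -9.5]}}

```text
time: 2.88
position: [0.5344, -0.2256, 0.2802]
tool_rot: [-3.13, 0.018, -0.586]
force: [-0.3, -0.7, 1.2]
opening: 0.0005
```

Request:
{"fn": "arm_command", "kwargs": {"plan": [-0.022, -0.048, 0.005, -6.3, -0.016, -0.05, 0.01, -6.3, -0.011, -0.051, 0.01, -6.3, -0.005, -0.052, 0.01, -6.3, 0.001, -0.052, 0.01, -6.3, 0.006, -0.052, 0.01, 0, 0.006, -0.052, 0.0, 0, 0, 0, 0, 0]}}

```text
time: 3.88
position: [0.5885, 0.1568, 0.2323]
tool_rot: [-3.119, 0.003, -0.007]
force: [-0.5, -0.1, 0.4]
opening: 0.0008
```

Run:
```python
from h import *
np.set_printoptions(precision=4,suppress=True)
s=observe();im=capture('wrist');print(s['position'],s['tool_rot'],s['force'],s['time'])
cv2.imwrite('pics/w1.png',im[...,::-1])
p=place_of('wrist','speed_top');print(p)
if p: print(at('wrist',p[0]['at'],.093,s))
print(pix('wrist',[[.592,.1395,.093],[.592,.173,.087]],s))
```

```text
[0.5885 0.1568 0.2323] [-3.119   0.0032 -0.0066] [-0.5013 -0.1424  0.4136] 3.875
[{'at': [255.5, 191.0], 'score': 0.79}]
[0.5929 0.1409 0.093 ]
[[254.7093 192.2073]
 [254.5292 161.1983]]
```

View pics/w1.png

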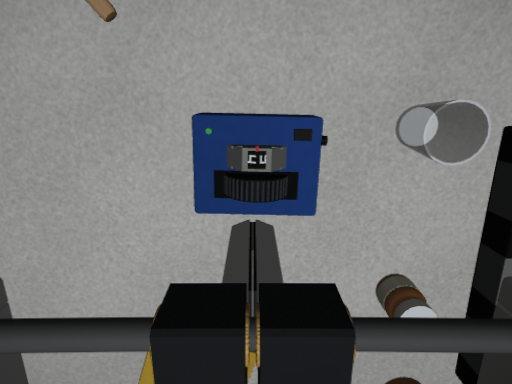

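The wrist view shows the window at (256,159) and the wheel top at (256,190), with the wheel's +x to the right.

Run:
```python
import cv2
im=cv2.imread('pics/w1.png')[140:205,222:292]
im=cv2.rotate(im,cv2.ROTATE_90_COUNTERCLOCKWISE)
cv2.imwrite('pics/w1c.png',cv2.resize(im,None,fx=8,fy=8,interpolation=2))
```

```text
(no output)
```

View pics/w1c.png

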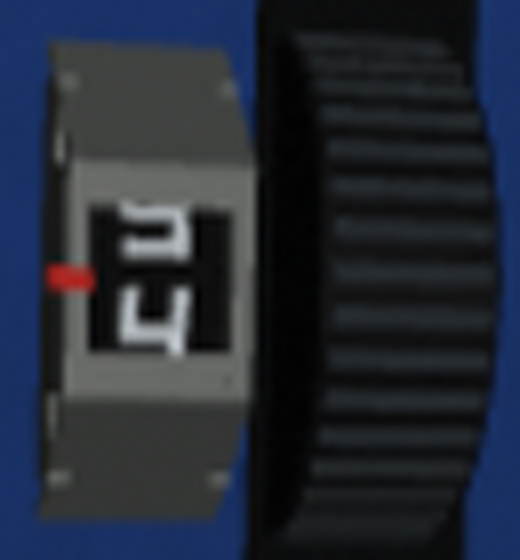

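The window shows 3 leaving at the top and 4 coming in from below, so it reads about 3.55. It needs about 2.45 digits, or roughly 58 mm of rim travel. Next I approach the wheel.

Request:
{"fn": "arm_command", "kwargs": {"plan": [-0.006, 0.017, 0.03, 1.5, 0, 0.002, 0.04, 0, 0, 0, 0.03, 0, 0, 0, 0, 0]}}

```text
time: 4.47
position: [0.5841, 0.1228, 0.1319]
tool_rot: [-3.127, -0.001, -0.053]
force: [1.0, 0.7, 0.6]
opening: 0.0005
```

```bash
cat > look.py <<'E'
import sys
from h import *
np.set_printoptions(precision=4,suppress=True)
s=observe();im=capture('wrist');print(s['position'],s['tool_rot'],s['force'],s['time'])
R=Ro.from_euler('xyz',s['tool_rot']).as_matrix();print('tip',s['position']+R@[0,0,.022])
im=im[...,::-1].copy()
top=np.array([.592,.140,.093]);print(pix('wrist',[top,[.593,.174,.087]],s))
u,v=pix('wrist',[.593,.174,.087],s)[0].astype(int)
a=im[max(0,v-50):v+90,u-60:u+60]
a=cv2.rotate(a,cv2.ROTATE_90_COUNTERCLOCKWISE)
cv2.imwrite(f'pics/{sys.argv[1]}.png',cv2.resize(a,None,fx=5,fy=5,interpolation=2))
E
python3 look.py w2
```

```text
[0.5841 0.1228 0.1319] [-3.1273 -0.0008 -0.0527] [0.9807 0.6886 0.6162] 4.475
tip [0.5841 0.1231 0.1099]
[[259.7744 185.56  ]
 [258.8055 139.8824]]
```

View pics/w2.png

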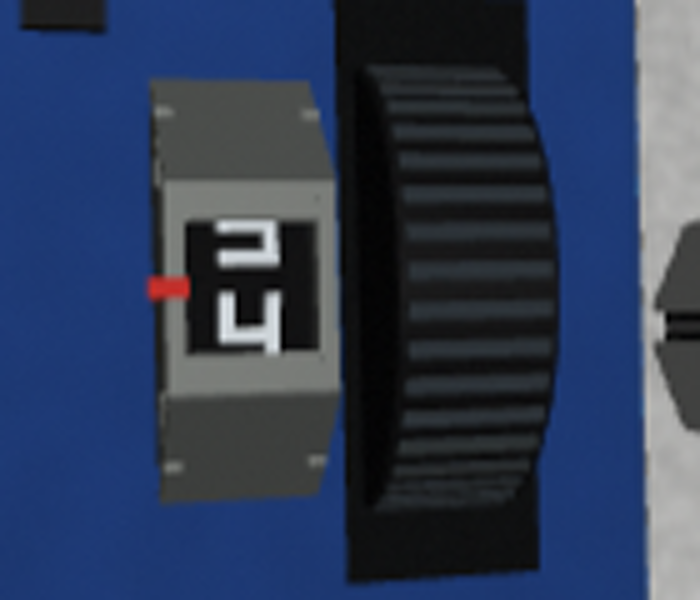

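Digits 3 and 4 are confirmed in the window. The tip needs to go 17 mm further in +y, then I'll make contact.

Request:
{"fn": "arm_command", "kwargs": {"plan": [-0.003, -0.017, 0.002, -1, 0, 0, 0, 0, 0, 0, 0.008, 0, 0, 0, 0, 0]}}

```text
time: 5.03
position: [0.586, 0.1417, 0.1272]
tool_rot: [-3.125, -0.011, -0.034]
force: [-0.0, 0.3, 0.1]
opening: 0.001
```

```bash
python3 look.py w3
```

```text
[0.586  0.1417 0.1272] [-3.1246 -0.0107 -0.0345] [-0.0088  0.293   0.1193] 5.025
tip [0.5862 0.1421 0.1052]
[[258.1297 211.3034]
 [257.874  166.1658]]
```

View pics/w3.png

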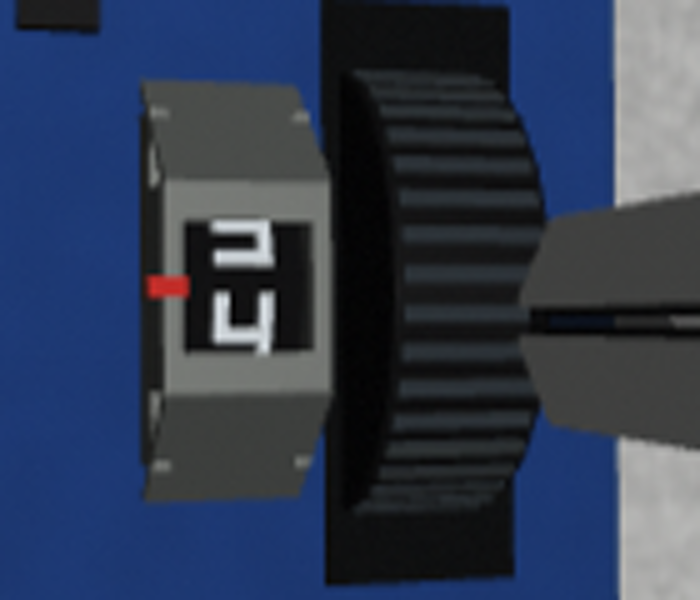

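Request:
{"fn": "arm_command", "kwargs": {"plan": [-0.006, 0.001, 0.005, 0, 0, 0, 0.005, 0, 0, 0, 0.002, 0, 0, 0, 0, 0]}}

```text
time: 5.58
position: [0.5799, 0.1404, 0.1145]
tool_rot: [-3.125, -0.011, -0.035]
force: [0.2, -0.1, -0.3]
opening: 0.0005
```

```bash
python3 look.py w4
```

```text
[0.5799 0.1404 0.1145] [-3.1249 -0.0111 -0.0353] [ 0.2288 -0.1248 -0.2639] 5.575
tip [0.5802 0.1408 0.0925]
[[266.8939 215.4062]
 [266.7158 167.8178]]
```

View pics/w4.png

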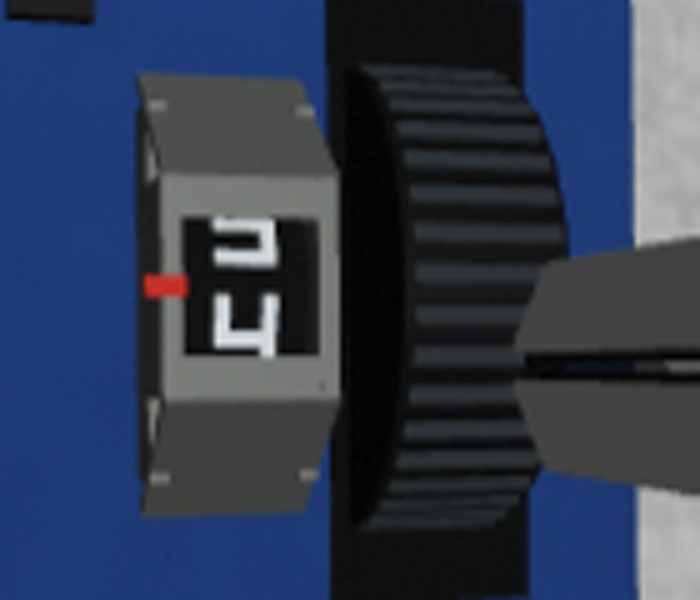

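Run:
```python
from h import *
s=observe()
R=Ro.from_euler('xyz',s['tool_rot']).as_matrix()
u,v=pix('wrist',[.593,.174,.087],s)[0].astype(int)
for q in([0,0,.022],[0,-.008,.022],[0,-.008,.0],[0,.008,.022],[.006,-.008,.022],[0.0125,-.008,-.01]):
    p=pix('wrist',s['position']+R@q,s)[0]
    print(q,p,'crop',(p[1]-(v-50))*5,600-(p[0]-(u-60))*5)
```

```text
[0, 0, 0.022] [250.57073053 214.74942618] crop 488.7471308854923 377.14634735650804
[0, -0.008, 0.022] [250.54812978 204.39432002] crop 436.97160007555937 377.25935108279884
[0, -0.008, 0.0] [250.3968065  215.96239622] crop 494.8119810857807 378.0159675124877
[0, 0.008, 0.022] [250.59280743 224.90228362] crop 539.5114180813803 377.03596285501703
[0.006, -0.008, 0.022] [258.88302862 204.38865992] crop 436.94329961780284 335.58485692015324
[0.0125, -0.008, -0.01] [270.39738634 222.03190754] crop 525.1595377027049 278.01306831334387
```

The fingertip in the picture, at about crop x 517, doesn't match the projected tip at 437–489. I'll check it with the fixed cameras.

Run:
```python
from h import *
s=observe()
R=Ro.from_euler('xyz',s['tool_rot']).as_matrix()
T=s['position']+R@[0,0,.022]
out=[]
for n in('scene','top'):
    im=capture(n)[...,::-1].copy()
    p=pix(n,[T,T+R@[0,.008,0],T+R@[0,-.008,0],[.592,.14,.093]],s);print(n,p)
    u,v=p[0].astype(int)
    a=cv2.resize(im[v-35:v+35,u-40:u+40],None,fx=7,fy=7,interpolation=2)
    b=a.copy()
    for q,c in zip(p,[(0,0,255),(0,255,0),(255,255,0),(255,0,255)]):
        cv2.circle(b,(int((q[0]-u+40.5)*7),int((q[1]-v+35.5)*7)),3,c,-1)
    cv2.imwrite(f'pics/{n}5.png',b)
```

```text
scene [[313.74901968 135.29191523]
 [310.08232802 136.011885  ]
 [317.40302026 134.57499331]
 [315.57240717 138.96734739]]
top [[186.51262733 231.52194434]
 [190.4911245  231.44823381]
 [182.53314094 231.59550022]
 [186.80302456 225.67206101]]
```

View pics/scene5.png

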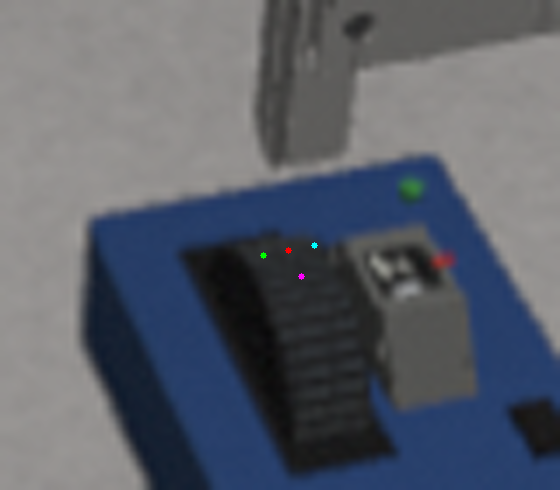

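View pics/top5.png

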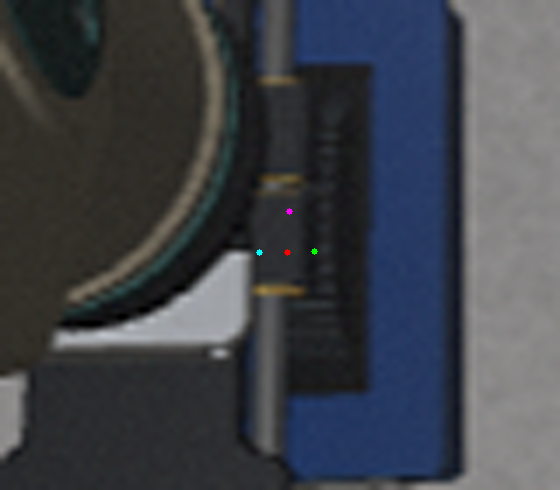

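In both the wrist and scene cameras the real fingertip is about 30 mm higher than the stated geometry gives. The wheel has not been touched yet. I'll go down in steps, going by force and pictures.

Request:
{"fn": "arm_command", "kwargs": {"plan": [0, 0, 0.01, 0, 0, 0, 0.01, 0, 0, 0, 0, 0]}}

```text
time: 6.1
position: [0.5803, 0.1409, 0.0933]
tool_rot: [-3.125, -0.011, -0.035]
force: [-0.1, 0.1, 0.6]
opening: 0.0005
```

```bash
python3 look.py w6
python3 - <<'E'
from h import *
s=observe()
R=Ro.from_euler('xyz',s['tool_rot']).as_matrix()
T=s['position']+R@[0,0,-.008]
n='scene'
im=capture(n)[...,::-1].copy()
C=[T+R@[a,b,0] for a in(-.006,.006) for b in(-.008,.008)]
p=pix(n,[T]+C,s)
u,v=p[0].astype(int)
b=cv2.resize(im[v-35:v+35,u-40:u+40],None,fx=7,fy=7,interpolation=2)
for q in p:
    cv2.circle(b,(int((q[0]-u+40.5)*7),int((q[1]-v+35.5)*7)),3,(0,0,255),-1)
cv2.imwrite(f'pics/{n}6.png',b)
E
```

```text
[0.5803 0.1409 0.0933] [-3.1248 -0.0115 -0.0352] [-0.1112  0.0961  0.6457] 6.1
tip [0.5806 0.1413 0.0713]
[[268.0983 227.6928]
 [267.9208 175.5971]]
```

View pics/scene6.png

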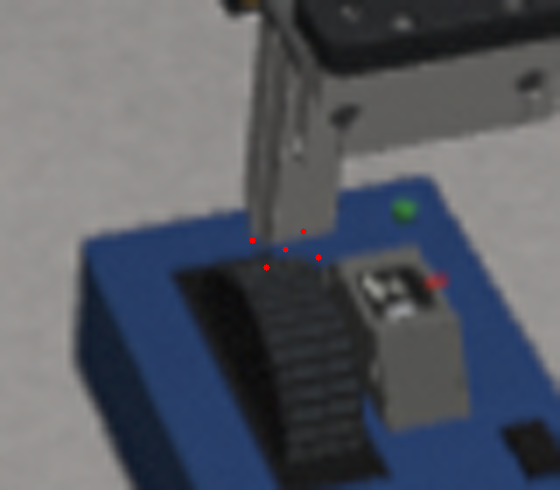

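View pics/w6.png

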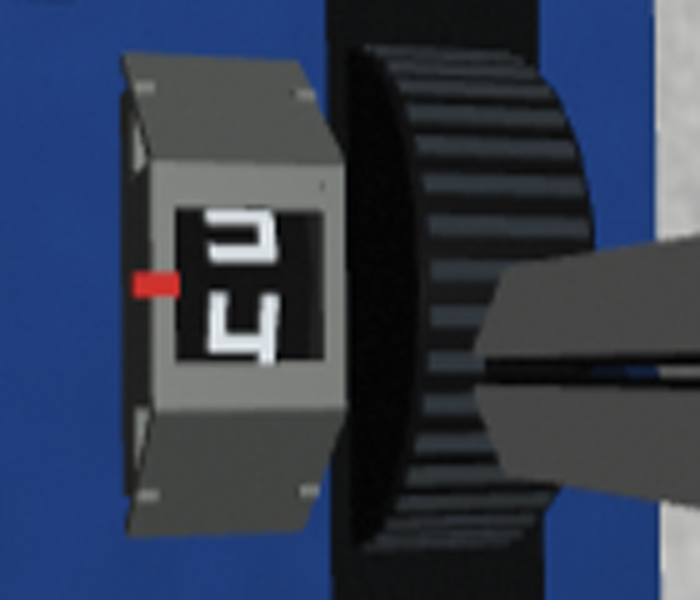

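Request:
{"fn": "arm_command", "kwargs": {"plan": [0, 0, 0.004, 0, 0, 0, 0, 0]}}

```text
time: 6.45
position: [0.5813, 0.1411, 0.0902]
tool_rot: [-3.124, -0.014, -0.035]
force: [0.2, 0.3, 0.5]
opening: 0.0004
```

Request:
{"fn": "arm_command", "kwargs": {"plan": [0, 0, 0.003, 0]}}

```text
time: 6.58
position: [0.5817, 0.1413, 0.0874]
tool_rot: [-3.124, -0.014, -0.035]
force: [-0.9, -0.3, 0.0]
opening: 0.0004
```

Request:
{"fn": "arm_command", "kwargs": {"plan": [0, 0, 0.003, 0]}}

```text
time: 6.7
position: [0.5818, 0.1413, 0.0843]
tool_rot: [-3.124, -0.014, -0.035]
force: [0.1, 0.5, -0.3]
opening: 0.0008
```

Request:
{"fn": "arm_command", "kwargs": {"plan": [0, 0, 0.003, 0]}}

```text
time: 6.82
position: [0.5818, 0.1414, 0.0811]
tool_rot: [-3.124, -0.014, -0.035]
force: [1.3, 0.6, 0.1]
opening: 0.0002
```

```bash
python3 look.py w7
```

```text
[0.5818 0.1414 0.0811] [-3.1239 -0.0145 -0.0353] [1.3467 0.6029 0.1144] 6.825
tip [0.5822 0.1418 0.0591]
[[266.9249 236.2413]
 [266.6744 181.1695]]
```

View pics/w7.png

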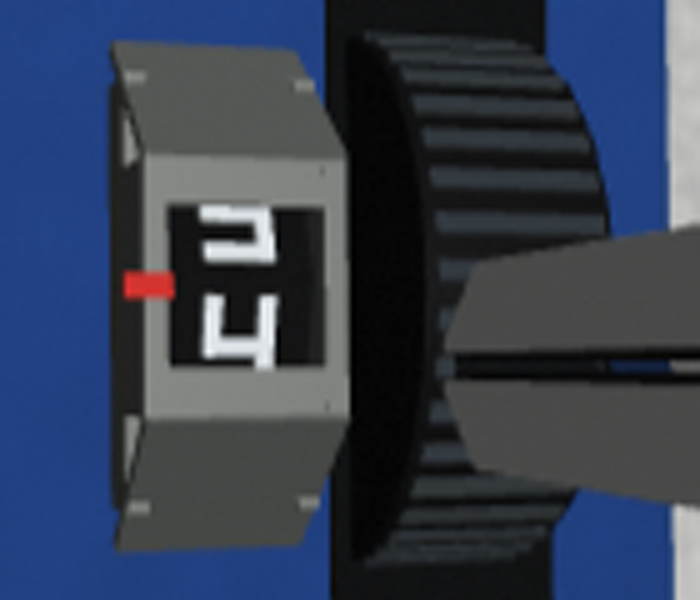

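Run:
```python
from h import *
im=capture('scene')[...,::-1]
cv2.imwrite('pics/scene7.png',cv2.resize(im[95:175,270:370],None,fx=7,fy=7,interpolation=2))
```

```text
(no output)
```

View pics/scene7.png

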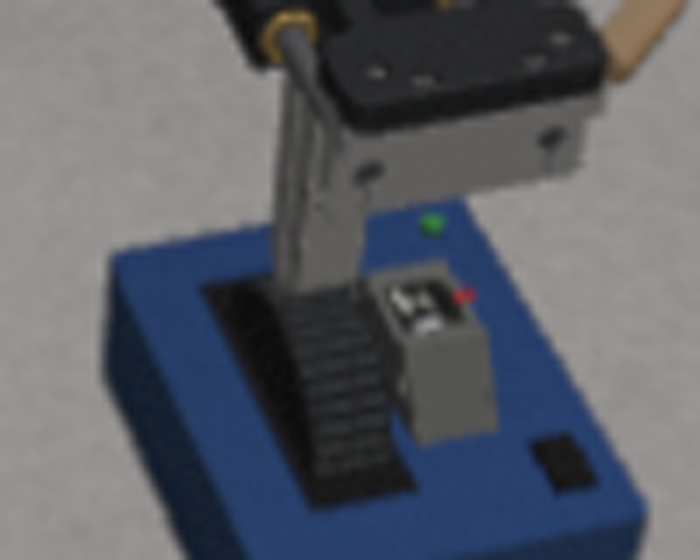

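Request:
{"fn": "arm_command", "kwargs": {"plan": [0, 0.002, 0.002, 0]}}

```text
time: 7.05
position: [0.5819, 0.1403, 0.0793]
tool_rot: [-3.123, -0.015, -0.035]
force: [-3.4, 3.2, 15.8]
opening: 0.0004
```

Request:
{"fn": "arm_command", "kwargs": {"plan": [0, 0, 0.002, 0]}}

```text
time: 7.18
position: [0.5819, 0.1406, 0.0791]
tool_rot: [-3.122, -0.015, -0.035]
force: [-6.1, -1.2, 21.7]
opening: 0.0008
```

Request:
{"fn": "arm_command", "kwargs": {"plan": [0, 0, 0.002, 0]}}

```text
time: 7.3
position: [0.582, 0.1406, 0.0792]
tool_rot: [-3.121, -0.015, -0.035]
force: [-5.2, -1.4, 17.2]
opening: 0.0004
```

Contact is made at about 17 N. I'll roll now with lighter pressure.

Request:
{"fn": "arm_command", "kwargs": {"plan": [0.004, 0, 0.0008, 0, 0.004, 0, 0.0008, 0]}}

```text
time: 7.55
position: [0.5893, 0.1404, 0.0805]
tool_rot: [-3.12, -0.015, -0.035]
force: [-2.1, -0.5, 5.3]
opening: 0.0005
```

```bash
python3 look.py w8
```

```text
[0.5893 0.1404 0.0805] [-3.1205 -0.0146 -0.0351] [-2.0946 -0.4657  5.2932] 7.55
tip [0.5897 0.1408 0.0585]
[[254.9381 235.5047]
 [254.4883 180.1626]]
```

View pics/w8.png

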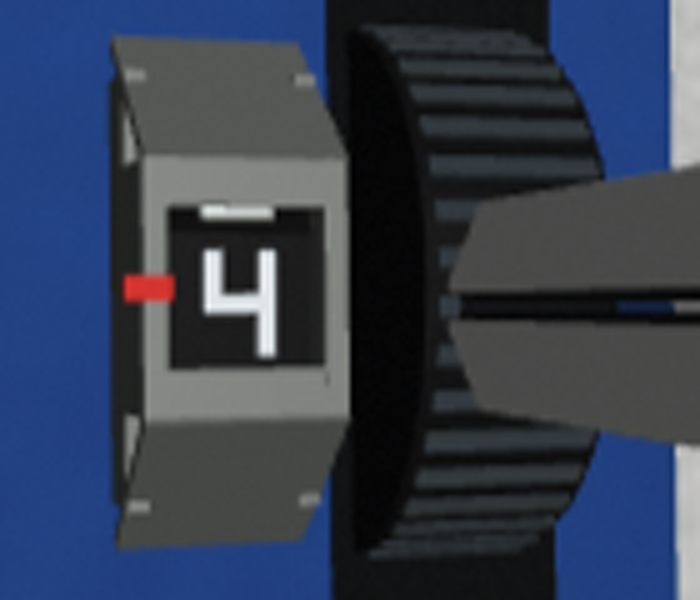

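The wheel rolls with the finger, and 4 sits slightly below mid-window (centre 302 against 288). About 50 mm of rim travel remains.

Request:
{"fn": "arm_command", "kwargs": {"plan": [0.004, 0, 0.001, 0, 0.004, 0, 0.001, 0, 0.004, 0, 0.001, 0]}}

```text
time: 7.98
position: [0.6023, 0.14, 0.0799]
tool_rot: [-3.119, -0.016, -0.035]
force: [-1.5, -0.4, 3.3]
opening: 0.0005
```

Request:
{"fn": "arm_command", "kwargs": {"plan": [0.004, 0, 0.0015, 0]}}

```text
time: 8.1
position: [0.6068, 0.1398, 0.0786]
tool_rot: [-3.119, -0.017, -0.035]
force: [-0.4, -0.7, 2.2]
opening: 0.0005
```

```bash
python3 look.py w9
```

```text
[0.6068 0.1398 0.0786] [-3.1193 -0.0165 -0.0354] [-0.4478 -0.714   2.1758] 8.1
tip [0.6072 0.1403 0.0566]
[[226.6843 237.1976]
 [225.7166 181.239 ]]
```

View pics/w9.png

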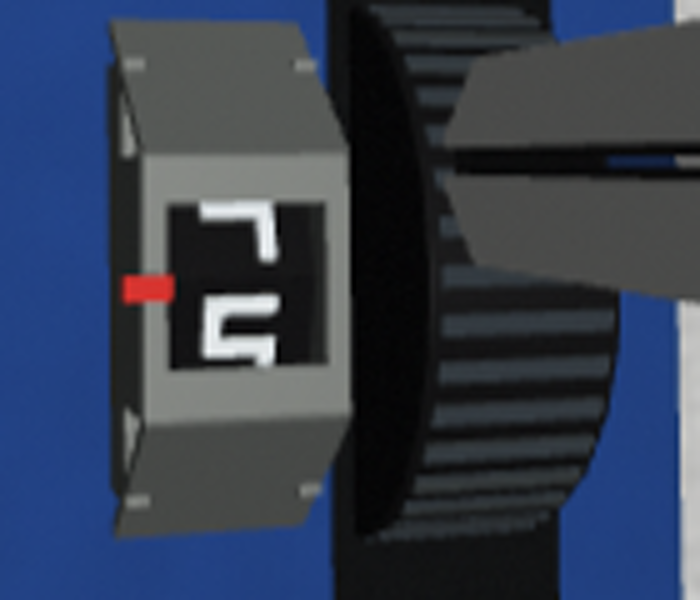

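Now about 4.57: 4 is leaving and 5 is arriving. I'll lift, go back and take another stroke.

Request:
{"fn": "arm_command", "kwargs": {"plan": [0, 0, -0.012, 0, -0.027, -0.001, 0, 0, 0, 0, 0, 0, 0, 0, 0.009, 0]}}

```text
time: 8.65
position: [0.5823, 0.1413, 0.0823]
tool_rot: [-3.119, -0.021, -0.036]
force: [0.5, 0.1, -0.3]
opening: 0.0004
```

Request:
{"fn": "arm_command", "kwargs": {"plan": [0, 0, 0.002, 0]}}

```text
time: 8.78
position: [0.582, 0.1412, 0.0795]
tool_rot: [-3.12, -0.019, -0.036]
force: [-3.6, -0.2, 8.2]
opening: 0.0014
```

Request:
{"fn": "arm_command", "kwargs": {"plan": [0, 0, 0.0015, 0]}}

```text
time: 8.9
position: [0.5822, 0.1411, 0.0791]
tool_rot: [-3.119, -0.019, -0.037]
force: [-7.2, -1.0, 23.3]
opening: 0.0005
```

Request:
{"fn": "arm_command", "kwargs": {"plan": [0.004, 0, 0.0005, 0, 0.004, 0, 0.001, 0, 0.004, 0, 0.001, 0, 0.004, 0, 0.0012, 0, 0.004, 0, 0.0014, 0, 0.002, 0, 0.0015, 0]}}

```text
time: 9.65
position: [0.6096, 0.1404, 0.0775]
tool_rot: [-3.117, -0.025, -0.038]
force: [0.7, 0.3, 5.1]
opening: 0.0006
```

```bash
python3 look.py w10
```

```text
[0.6096 0.1404 0.0775] [-3.1174 -0.0245 -0.0383] [0.6767 0.2857 5.1102] 9.65
tip [0.6102 0.1409 0.0555]
[[222.2393 239.1252]
 [220.9639 182.876 ]]
```

View pics/w10.png

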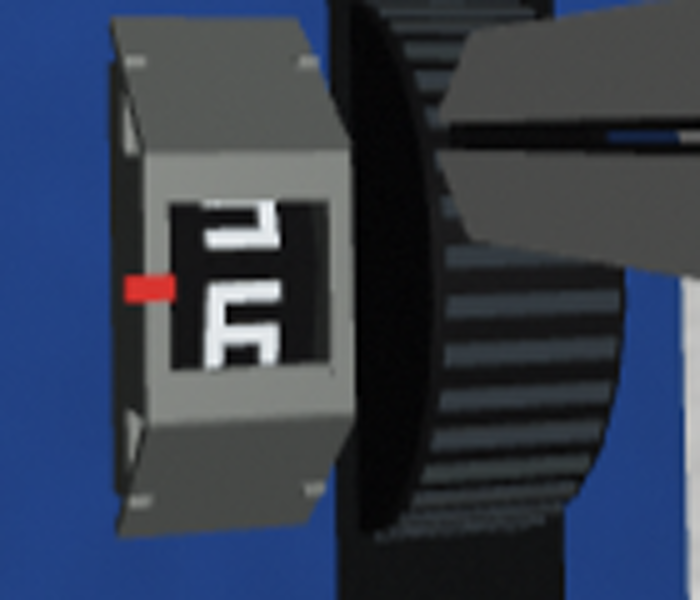

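Now about 5.65. The 6 is centred around row 336 and the window centre is at 287, so about 8 mm of rim travel remains.

Request:
{"fn": "arm_command", "kwargs": {"plan": [0, 0, -0.012, 0, -0.022, -0.001, 0, 0, 0, 0, 0, 0, 0, 0, 0.009, 0]}}

```text
time: 10.2
position: [0.5887, 0.1418, 0.0809]
tool_rot: [-3.117, -0.027, -0.039]
force: [-0.1, 0.5, -0.2]
opening: 0.0003
```

Request:
{"fn": "arm_command", "kwargs": {"plan": [0, 0, 0.002, 0]}}

```text
time: 10.32
position: [0.5906, 0.1418, 0.0803]
tool_rot: [-3.117, -0.029, -0.039]
force: [-2.6, -1.7, 18.7]
opening: 0.0004
```

Request:
{"fn": "arm_command", "kwargs": {"plan": [0.003, 0, 0.0009, 0, 0.002, 0, 0.0009, 0]}}

```text
time: 10.58
position: [0.5984, 0.1416, 0.0804]
tool_rot: [-3.116, -0.033, -0.04]
force: [-1.8, 0.7, 6.4]
opening: 0.0005
```

```bash
python3 look.py w11
```

```text
[0.5984 0.1416 0.0804] [-3.1161 -0.0327 -0.0399] [-1.8213  0.671   6.3904] 10.575
tip [0.5991 0.1421 0.0584]
[[240.9114 238.0016]
 [239.792  182.6772]]
```

View pics/w11.png

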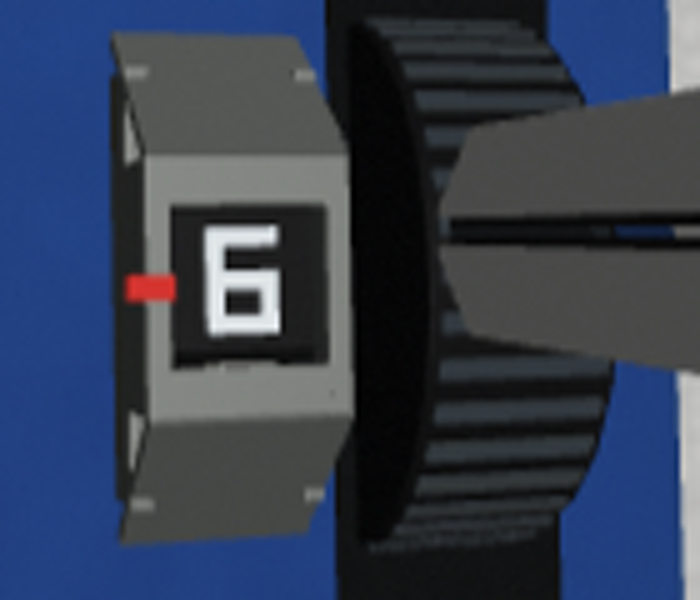

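6 is in the window but about 0.8 mm too far (centre 280 against 287). I'll nudge it back a little.

Request:
{"fn": "arm_command", "kwargs": {"plan": [-0.001, 0, 0.0008, 0]}}

```text
time: 10.75
position: [0.5996, 0.1415, 0.0802]
tool_rot: [-3.116, -0.036, -0.04]
force: [-0.5, -0.6, 8.0]
opening: 0.0006
```

```bash
python3 look.py w12
```

```text
[0.5996 0.1415 0.0802] [-3.1156 -0.0358 -0.0405] [-0.4579 -0.5991  8.0261] 10.75
tip [0.6005 0.1421 0.0582]
[[238.8948 238.1859]
 [237.6783 182.7923]]
```

View pics/w12.png

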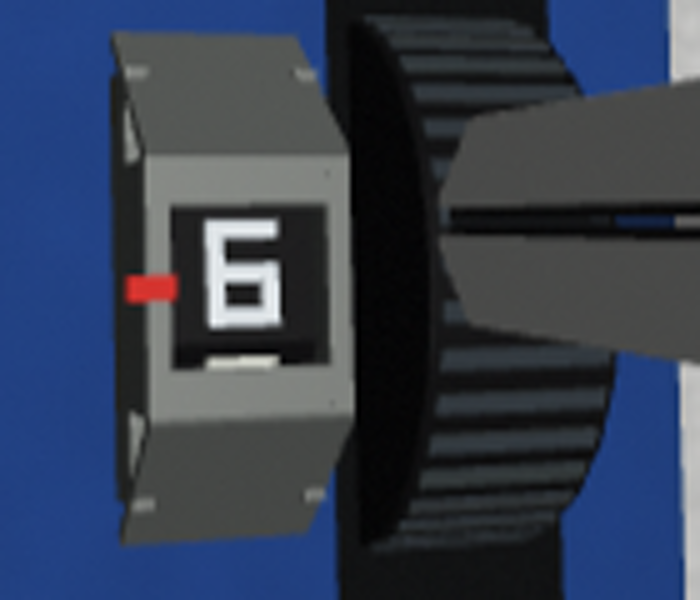

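Request:
{"fn": "arm_command", "kwargs": {"plan": [-0.003, 0, 0.0008, 0]}}

```text
time: 10.92
position: [0.5998, 0.1415, 0.0802]
tool_rot: [-3.115, -0.041, -0.041]
force: [2.0, -0.2, 7.4]
opening: 0.0003
```

```bash
python3 look.py w13
```

```text
[0.5998 0.1415 0.0802] [-3.1149 -0.0409 -0.0411] [ 1.9751 -0.1876  7.3796] 10.925
tip [0.6007 0.1421 0.0583]
[[238.8433 238.2309]
 [237.5448 182.8408]]
```

View pics/w13.png

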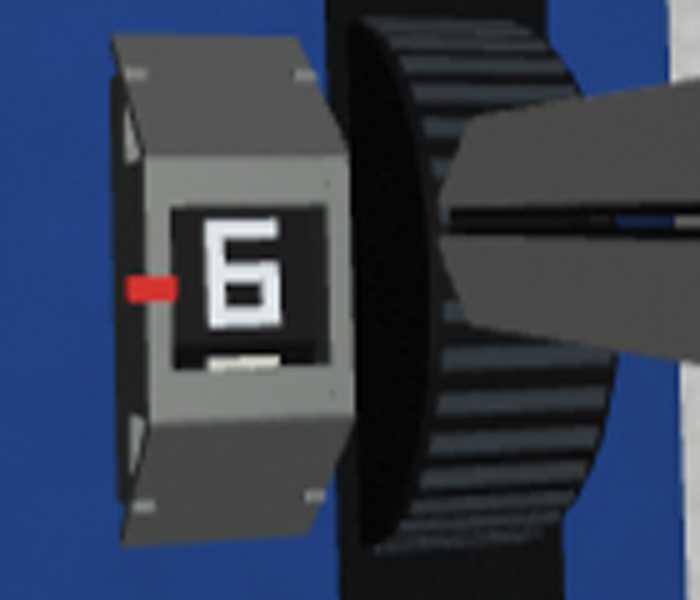

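Request:
{"fn": "arm_command", "kwargs": {"plan": [-0.0035, 0, 0.0008, 0]}}

```text
time: 11.1
position: [0.5997, 0.1415, 0.0803]
tool_rot: [-3.114, -0.047, -0.042]
force: [2.7, -0.7, 4.4]
opening: 0.0007
```

```bash
python3 look.py w14
```

```text
[0.5997 0.1415 0.0803] [-3.1141 -0.0469 -0.0419] [ 2.7062 -0.6878  4.3969] 11.1
tip [0.6008 0.1421 0.0583]
[[239.0577 238.2237]
 [237.6609 182.8297]]
```

View pics/w14.png

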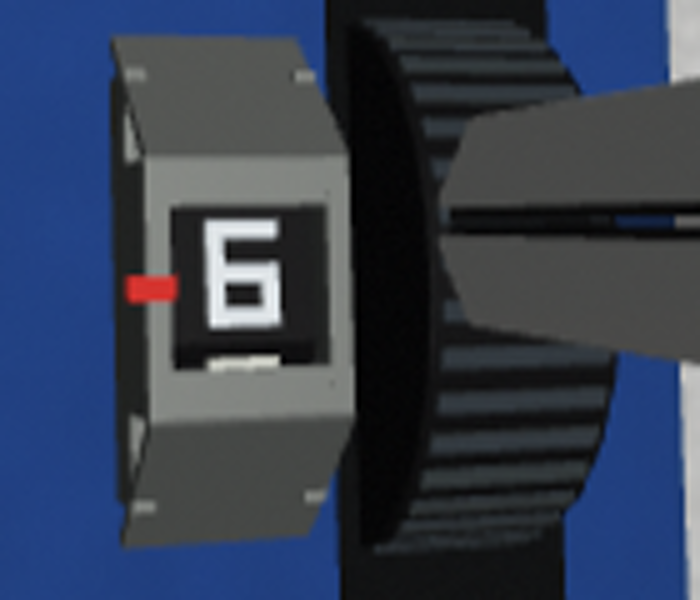

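Request:
{"fn": "arm_command", "kwargs": {"plan": [-0.005, 0, 0.0008, 0]}}

```text
time: 11.28
position: [0.5987, 0.1416, 0.0804]
tool_rot: [-3.113, -0.054, -0.043]
force: [2.1, -0.1, 6.5]
opening: 0.0009
```

```bash
python3 look.py w15
```

```text
[0.5987 0.1416 0.0804] [-3.1132 -0.0539 -0.0426] [ 2.1151 -0.1045  6.4831] 11.275
tip [0.5999 0.1422 0.0585]
[[240.8824 238.1421]
 [239.4054 182.7859]]
```

View pics/w15.png

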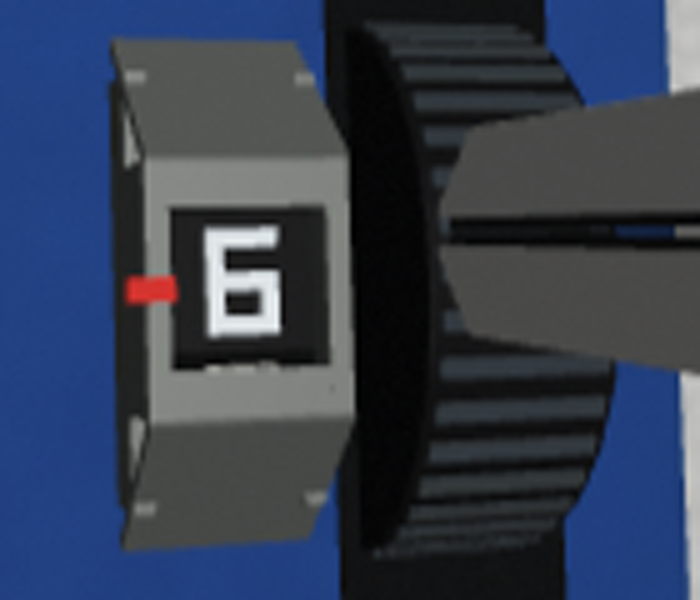

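That moved it back about 1 mm (centre 281). I'll repeat it once.

Request:
{"fn": "arm_command", "kwargs": {"plan": [-0.0045, 0, 0.0008, 0]}}

```text
time: 11.45
position: [0.5976, 0.1416, 0.0806]
tool_rot: [-3.112, -0.06, -0.043]
force: [1.4, -0.2, 6.4]
opening: 0.0006
```

```bash
python3 look.py w16
```

```text
[0.5976 0.1416 0.0806] [-3.1124 -0.0602 -0.0435] [ 1.4197 -0.2242  6.4422] 11.45
tip [0.5989 0.1422 0.0586]
[[242.7443 237.9533]
 [241.1922 182.6389]]
```

View pics/w16.png

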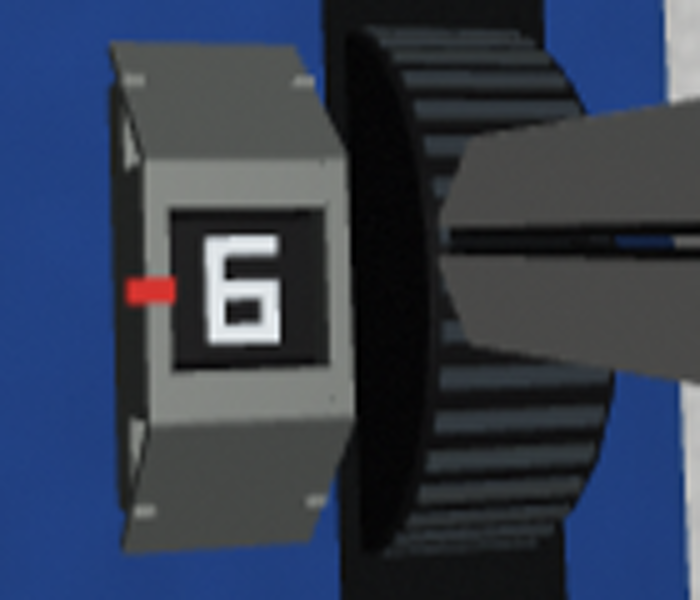

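The 6 is centred at 289.5 and so is the window. I'll lift straight off.

Request:
{"fn": "arm_command", "kwargs": {"plan": [0.001, 0, -0.03, 0, 0, 0, -0.04, 0, 0, 0, -0.04, 0, 0, 0, -0.02, 0, 0, 0, 0, 0]}}

```text
time: 12.12
position: [0.5931, 0.137, 0.2113]
tool_rot: [-3.114, -0.059, -0.045]
force: [-0.4, 0.4, 0.0]
opening: 0.0004
```

```bash
python3 look.py w17
python3 - <<'E'
from h import *
for n in('scene','top'):
    im=capture(n)[...,::-1]
    cv2.imwrite(f'pics/{n}17.png',im)
    print(n,place_of(n,'sample_jar')[:1],place_of(n,'timer')[:1])
E
```

```text
[0.5931 0.137  0.2113] [-3.1141 -0.0594 -0.0449] [-0.4003  0.4136  0.0121] 12.125
tip [0.5944 0.1375 0.1894]
[[242.9321 179.693 ]
 [241.937  145.5349]]
scene [{'at': [259.6, 274.7], 'score': 0.94}] [{'at': [176.3, 168.8], 'score': 0.83}]
top [{'at': [269.3, 141.0], 'score': 0.61}] [{'at': [320.4, 264.6], 'score': 0.91}]
```

View pics/w17.png

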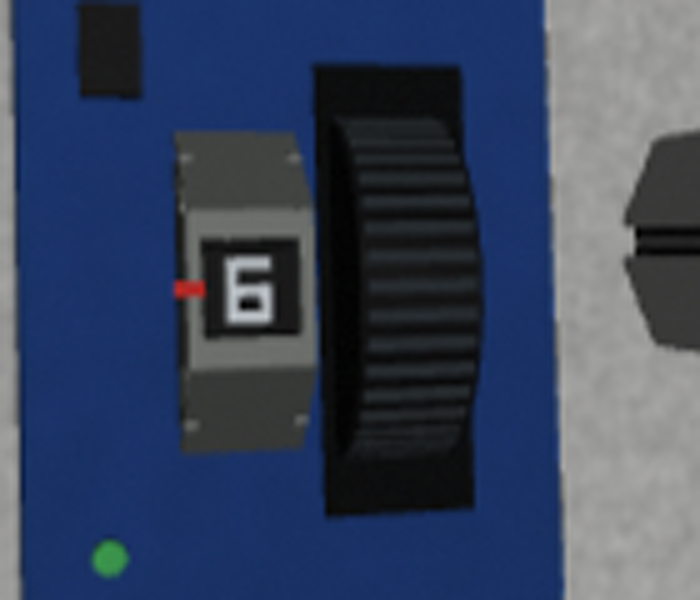

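View pics/scene17.png

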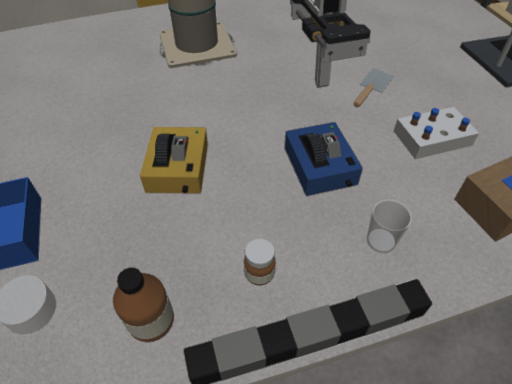

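The 6 stands at 256–327 in a window at 239–338, so it is within about 0.5 mm of the middle. The jar at (260,265) and the timer are unchanged in the scene view, and the hand is clear of everything.

```bash
python3 -c "
from workcell import *
print(sign_off())"
```

```text
the job is handed in; nothing more can be done
None
```

The blue unit's thumbwheel now shows 6 in the middle of its window, and the finger is off the wheel. I handed the job in at about 12.2 s of the 35 s allowed.

- **How it went:** The wheel started at about 3.55. I rolled it forward in three strokes with the shut fingertip. It went about 0.1 digit too far, so I nudged it back and then lifted straight off.
- **Final checks:** With the finger still on the wheel, the 6 looked exactly centred. After the lift it looked about 0.5 mm (roughly 0.03 digit) low, which is within what the picture can resolve. Wrist force was about zero after the lift. The jar and the yellow timer look unmoved, and I never went near either while working.
- **What disagreed:**
  - **Fingertip length:** Two cameras and the contact height put the real fingertip about 30–35 mm shorter than the stated geometry, so I found contact by force and pictures instead.
  - **Press force:** It reached about 23 N for a moment when I set the finger down, above the suggested 5–15 N but well under the limits. While rolling, the readings were 2–8 N.
  - **Wrong turn:** I turned the tool the wrong way on the first move, in free air, and corrected it on the way over.

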